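Load the solid press stops into the sprung tray

TASK

Collect the four solid aluminium press stops into the plywood tray with the sprung floor, each laid flat on its own black outline: the long bar on the long outline, the square block on the square one, the large disc on the round one, and the small disc centred on top of the large disc. Put each one down gently, without dropping it, for the floor sinks as it is loaded. The three stops with a hole or slot through them belong to another mould: leave them lying where they are.

Things in the scene. Friction and masses are not known exactly. Their poses are not given: they have to be found in the camera images.
- bar_mid (a point): solid aluminium bar 80 x 22 x 22 mm, about 0.1 kg; point at its centre, x along its length, z up. Goes in the tray.
- block_mid (a point): solid square aluminium block 40 x 40 mm, 24 mm high, about 0.1 kg; point at its centre, x and y square to its sides, z up. Goes in the tray.
- disc_mid (a point): large solid aluminium disc, 56 mm diameter, 20 mm high, about 0.13 kg; point at its centre, z up. Goes in the tray.
- small_disc_mid (a point): small solid aluminium disc, 36 mm diameter, 24 mm high, about 0.07 kg; point at its centre, z up. Goes in the tray, on top of the large disc.
- slot_bar_mid (a point): aluminium bar 80 x 22 x 22 mm with a slot 50 x 10 mm cut down through it; point at its centre, x along its length. Does not belong in the tray.
- holed_block_mid (a point): square aluminium block 40 x 40 mm, 24 mm high, with a 20 mm hole through it from above; point at its centre. Does not belong in the tray.
- ring_disc_mid (a point): aluminium disc 56 mm diameter, 20 mm high, with a 24 mm hole through it (a ring); point at its centre. Does not belong in the tray.
- lift_floor (a point): centre of the upper face of the sprung floor, a pale board 190 mm (x) by 200 mm (y), z up, 52 mm above the bench when unloaded; moves down with it. Centres of the black outlines in this frame (x, y): long (-55, 0) mm, its length along y; square (40, -45) mm, sides along x and y; round (40, 45) mm. The fixed case around it has 8 mm walls, 210 x 220 mm outside, rim 60 mm above the bench.
- lift (a joint): how far the sprung floor has sunk, in m: 0 unloaded, up to 0.036 at its stop. It stays level and sinks about 1 mm per 0.2 N (about 5 mm per 0.1 kg): some 20 mm with all four stops on it.
Things that resemble listed ones, but are neither listed nor needed, are in the scene too. Leave any blue look-alike of the part that bears small_disc_mid alone. What is shaped like the part that bears block_mid but blue is not meant.

How it is judged:
At the end, for the whole second after the job is handed in: Bar, block and large disc lie flat on their outlines in the tray, centres within 12 mm along each floor axis, bar and block turned within 0.2 rad; small disc flat on the large disc, centred within 10 mm; heights above the floor within 4 mm; all released and at rest (x of bar_mid in the frame of lift_floor between -0.067 and -0.043 m and y of bar_mid in the frame of lift_floor between -0.012 and 0.012 m and z of bar_mid in the frame of lift_floor between 0.007 and 0.015 m and linear speed of each of bar, block, disc, small_disc below 0.02 m/s and angular speed of each of bar, block, disc, small_disc below 0.2 rad/s and x of block_mid in the frame of lift_floor between 0.028 and 0.052 m and y of block_mid in the frame of lift_floor between -0.057 and -0.033 m and z of block_mid in the frame of lift_floor between 0.008 and 0.016 m and x of disc_mid in the frame of lift_floor between 0.028 and 0.052 m and y of disc_mid in the frame of lift_floor between 0.033 and 0.057 m and z of disc_mid in the frame of lift_floor between 0.006 and 0.014 m and x of small_disc_mid in the frame of lift_floor between 0.018 and 0.062 m and y of small_disc_mid in the frame of lift_floor between 0.023 and 0.067 m and z of small_disc_mid in the frame of lift_floor between 0.028 and 0.036 m and horizontal distance between small_disc_mid and disc_mid below 0.01 m and angle between the x axis of bar_mid and the y axis of lift_floor, either way round below 0.2 rad and (angle between the x axis of block_mid and the x axis of lift_floor, either way round below 0.2 rad or angle between the x axis of block_mid and the y axis of lift_floor, either way round below 0.2 rad)); the robot touches nothing.
It fails at once if a stop with a hole or slot was moved by more than 15 mm (distance of any of slot_bar_mid, holed_block_mid, ring_disc_mid from where it was at the start of the episode above 0.015 m).
It fails at once if a stop was dropped or slammed onto the sprung floor (floor driven down faster than 0.3 m/s) (velocity of joint lift above 0.3 m/s).
It also fails if it takes over 131 s, if anything falls off the work surface, if the arm or the gripper's body presses on something with over 40 N, if the wrist force passes 120 N, or if a joint passes its speed limit or range.

ROBOT

A 6-joint arm with a two-finger parallel gripper is mounted at the origin on the work surface. World frame = base frame: x ahead of the robot, y to its left, z up, the work surface at z = 0. Lengths are in m, angles in rad, forces in N, time in s.
With the tool pointing down it reaches from about 0.25 to 0.725 m from the base axis. Payload 4 kg.
Tool frame: the origin (TCP) lies midway between the tips of the shut fingers; the grasp point (between the pads) lies 19 mm behind it; z points along the fingers, x is the direction in which the jaws open and shut, and the axes are right-handed (so a half turn about z gives the same grasp; the last joint's range is limited). The gripper opens to 85 mm and grips with 20 to 120 N. Pads are 22 mm wide; open, the fingers measure 114 mm over their backs; the gripper's body (76 mm by 85 mm) begins 54 mm behind the grasp point. The pads swing forward as they close: fully open they stand 13 mm farther back than shut.
Start: joints at [1.174, 0.241, 0.005, 1.335, 0, 1.571], TCP at [0.193, 0.461, 0.231] pointing down, gripper open.
Joint ranges: [-2.72, 2.72], [-1.05, 1.87], [-1.09, 1.28], [-1.99, 2.15], [-1.42, 1.44], [-3.14, 3.14]. Speed limits (rad/s): [2.79, 2.79, 3.14, 3.14, 3.14, 3.14].

INTERFACE

Orientations are given as a unit quaternion [x, y, z, w].
In Python, from workcell import bot, vision, ticket gives the robot as it stands.
- The arm moves only by the tool play_rows, never from a script. Its argument "deltas" is one flat list of numbers, 5 for each row, row after row: the opening, from 0 (shut) to 1 (fully open), then the shift along the tool's x, y, z in units of 60 mm (1.0 is 60 mm), then the turn about the tool's z in degrees. A call has 1 to 12 rows; each row shifts and turns the pose as measured when the row begins, along the tool's axes as they then stand; what a row does not reach is not made up. A row lasts 1/8 s, in which the tool goes at most 62.5 mm and 10.7 degrees, less where a joint would pass 70% of its speed; a pose out of reach is approached as far as the arm can. A call is refused whole if a number of a shift passes 1 or a number of a turn 10.7, either way. A call with a gripper value outside its range is refused whole. The fingers move at their own pace and stop on an object; the grip force is fixed at half the most. Time passes only in rows, so rows that do not move let the fingers close. It gives the time, the measured TCP pose, the force and the opening at its end, in the units of the state.
- bot.get_obs(): the state, without advancing time (a new reading comes with each control period).
- vision.camera(name): name is "scene" or "top" or "wrist"; returns a dict with "color" (420x560x3 uint8, blue, green, red), "intrinsics" (3x3 intrinsics, pixels), "k1" (the pictures are not rectified: a ray, as slopes to the right and down, at radius r is drawn at 1 + k1 r^2 times it, then the intrinsics apply), "rvec" (rotation vector, rad) and "tvec" (3), from world to camera coordinates, as OpenCV has them. Camera axes: x right, y down, z forward; pixel columns grow to the right and rows downward; lengths in m; the calibration is good to about 2 mm. A picture is of the moment at which its call begins. There is no depth.
- ticket.job_done(): hands the job in, once; it reports no verdict.
The state is a dict: "clock": time; "joint_pos": joint angles; "joint_vel": joint speeds; "tau": joint torques, N m; "eef_pos": TCP position; "tool_rot": TCP orientation; "ft_force": force on the tool from outside, world axes, zero at the start; "ft_torque": the same for the moment, N m; "grip_width": finger opening in m.
Only numpy, scipy, OpenCV 4.12 (cv2) and the standard library are available. Lean on these libraries where they do the work, as an engineer would, in place of code of your own. Each camera call takes 0.05 s, during which the arm holds its last target. There are 200 camera calls.

## Working session

There is one attempt and no reset: what is moved stays moved. The work goes in short steps, Python scripts to look and compute and a tool call to move; the robot and the scene stay as the last step left them, time stands still between calls to the robot, and variables do not carry over. Pictures are saved under pics/ and viewed, about 12 in all and at most 16, crops included, and the job is handed in when it is done.

Besides the shell and the picture viewer there is one more tool, called after "Call:" by a JSON object that holds its "method" and its "body". play_rows: Moves the arm, as the interface text tells. Its arguments: {"type":"object","properties":{"deltas":{"type":"array"}},"required":["deltas"]}

```bash
mkdir -p pics; ls; python3 - <<'E'
from workcell import bot, vision
import cv2
print(bot.get_obs())
for n in ("top","scene"):
    c=vision.camera(n); cv2.imwrite(f"pics/{n}0.png",cv2.resize(c["color"],(800,600),interpolation=cv2.INTER_CUBIC)); print(n,c["intrinsics"],c["k1"],c["rvec"],c["tvec"])
E
```

```text
pics
{'clock': 0.0, 'joint_pos': array([1.17397927e+00, 2.41404720e-01, 3.71657017e-03, 1.33521829e+00,
       3.03999985e-06, 1.57081896e+00]), 'joint_vel': array([-0.00020779,  0.00016575,  0.00165413, -0.00024747,  0.0008164 ,
       -0.00096017]), 'tau': array([ 6.34207208e-04, -3.72316504e+01,  2.52408117e+01,  1.70150504e-02,
        3.11329735e-07,  1.16810608e-05]), 'eef_pos': array([0.19299278, 0.46055476, 0.23041418]), 'tool_rot': array([ 8.32617566e-01,  5.53847339e-01, -8.79288048e-04,  5.83095110e-04]), 'ft_force': array([-0.44380853, -0.58624569,  0.27087266]), 'ft_torque': array([-0.0261547 ,  0.02041156,  0.0145958 ]), 'grip_width': 0.08538602824599026}
top [[382.90535298   0.         283.25976815]
 [  0.         382.90535298 214.70276936]
 [  0.           0.           1.        ]] -0.09432275377617516 [ 2.18895633 -2.18416955  0.01218939] [-0.02856001  0.47601844  0.94642692]
scene [[397.14698542   0.         279.4457233 ]
 [  0.         397.14698542 208.78844684]
 [  0.           0.           1.        ]] -0.06313940254982932 [ 2.1667841   0.59635185 -0.29599151] [-0.4064569  -0.12560663  1.10804558]
```

View pics/top0.png

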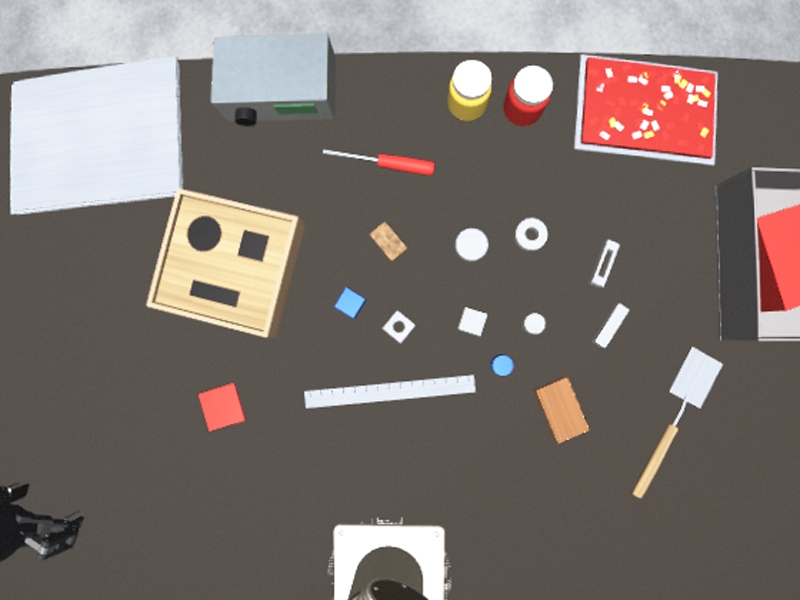

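View pics/scene0.png

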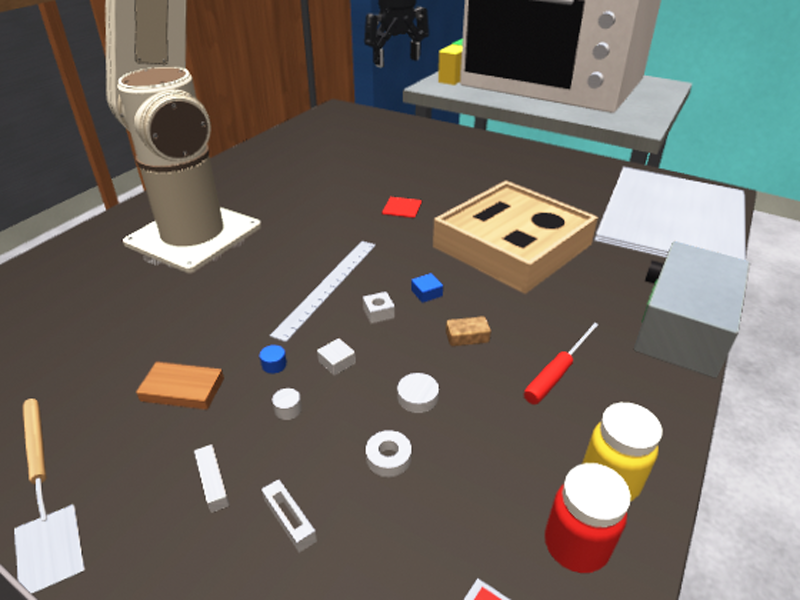

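Top view (800x600): large disc at (472,244), ring (532,233), slotted bar (605,263), bar (612,326), block (473,322), holed block (399,327), small disc (535,323). The tray outlines are round (205,233), square (253,245) and long (214,292). Next I measure these by segmentation, projected onto the top-face planes.

```bash
cat > h.py <<'E'
import numpy as np, cv2
def to_world(c,px,z):
    K=c["intrinsics"]; d=np.array([c["k1"],0,0,0,0.])
    n=cv2.undistortPoints(np.float64(px).reshape(-1,1,2),K,d)[:,0]
    R=cv2.Rodrigues(np.float64(c["rvec"]))[0]; t=np.float64(c["tvec"]).ravel()
    o=-R.T@t; r=np.c_[n,np.ones(len(n))]@R
    return (o+r*((z-o[2])/r[:,2])[:,None])[:,:2]
def project(c,P):
    return cv2.projectPoints(np.float64(P).reshape(-1,1,3),np.float64(c["rvec"]),np.float64(c["tvec"]),c["intrinsics"],np.array([c["k1"],0,0,0,0.]))[0][:,0]
def blob(c,seed,z,thr,dark=False,scale=4,half=40):
    """seed in native px; returns minAreaRect in world mm"""
    g=cv2.cvtColor(c["color"],cv2.COLOR_BGR2GRAY); x0,y0=[max(0,int(s)-half) for s in seed]
    p=cv2.resize(g[y0:y0+2*half,x0:x0+2*half],None,fx=scale,fy=scale,interpolation=cv2.INTER_CUBIC)
    m=((p<thr) if dark else (p>thr)).astype(np.uint8)
    cs=cv2.findContours(m,cv2.RETR_EXTERNAL,cv2.CHAIN_APPROX_NONE)[0]
    s=((seed[0]-x0+.5)*scale,(seed[1]-y0+.5)*scale)
    k=max(cs,key=lambda q:cv2.pointPolygonTest(q,s,True))
    px=(k[:,0]+.5)/scale-.5+[x0,y0]
    w=to_world(c,px,z)*1000
    return cv2.minAreaRect(w.astype(np.float32)), w
E
python3 - <<'E'
from h import *; from workcell import vision
c=vision.camera("top")
g=cv2.cvtColor(c["color"],cv2.COLOR_BGR2GRAY)
S=dict(disc=(472,244,20),ring=(522,233,20),slotbar=(596,280,22),bar=(612,326,22),block=(473,322,24),holed=(399,313,24),small=(535,323,24),long=(214,292,52),sq=(253,245,52),rnd=(205,233,52))
for n,(x,y,z) in S.items():
    for thr in ((60,80) if z==52 else (130,200)):
        try:
            r,w=blob(c,(x*.7,y*.7),z/1000,thr,z==52); print(n,thr,g[int(y*.7),int(x*.7)],np.round(r[0],1),np.round(r[1],1),round(r[2],1))
        except Exception as e: print(n,e)
E
```

```text
disc 130 247 [ 584.8 -143.4] [57.6 58.1] 89.8
disc 200 247 [ 585.1 -143.7] [53.7 54.5] 0.0
ring 130 248 [ 603.9 -247.2] [56.7 58.3] 89.4
ring 200 248 [ 603.5 -247.2] [54.1 54.9] 55.9
slotbar 130 245 [ 552.5 -375.5] [25.6 84.2] 68.4
slotbar 200 245 [ 552.9 -375.9] [22.5 80.3] 68.1
bar 130 245 [ 444.3 -385.1] [24.4 82.7] 57.1
bar 200 245 [ 444.4 -385.3] [22.2 79.4] 56.8
block 130 245 [ 451.3 -143.8] [42.4 42.7] 71.6
block 200 245 [ 451.4 -144.1] [39.6 39.9] 71.8
holed 130 239 [442.1 -16.9] [42.8 42.9] 51.5
holed 200 239 [442.1 -17.1] [39.9 40.1] 51.0
small 130 248 [ 447.8 -250.2] [37.2 37.5] 45.0
small 200 248 [ 448.4 -250.2] [34.5 34.3] 89.7
long 60 74 [491.1 316.4] [0. 0.] 0.0
long 80 74 [497.6 298.1] [81.7 23.8] 76.1
sq 60 76 [587.4 249.7] [0.6 0. ] -178.7
sq 80 76 [579.5 231.2] [42.4 41.7] 75.9
rnd 60 69 [592.8 292.1] [1.9 0. ] 1.5
rnd 80 69 [600.8 317.6] [56.9 55.9] 89.1
```

Call:
{"method": "play_rows", "body": {"deltas": [1,0,0,0,10.2,1,0,0,0,10.2,1,0,0,0,10.2,1,0,0,0,10.2,1,0,0,0,10.2,1,0,0,0,10.2,1,0,0,0,10.2,1,0,0,0,10.2]}}

```text
clock: 1.15
eef_pos: [0.1922, 0.4586, 0.2273]
tool_rot: [0.989, -0.148, -0.001, 0.004]
ft_force: [0.8, -0.7, -0.8]
grip_width: 0.0849
```

```bash
cat > go.py <<'E'
# usage: go.py x y z yaw(mm,deg; jaw direction): remaining shift in tool units and turn
import sys, numpy as np
from scipy.spatial.transform import Rotation as R
from workcell import bot
o=bot.get_obs(); r=R.from_quat(o["tool_rot"]); M=r.as_matrix()
yaw=np.degrees(np.arctan2(M[1,0],M[0,0]))
t=np.array([float(v) for v in sys.argv[1:4]])
p=o["eef_pos"]*1000
print("t",round(o["clock"],2),"tcp",p.round(1),"yaw",yaw.round(1),"tilt",np.degrees(np.arccos(-M[2,2])).round(2),"w",round(o["grip_width"]*1000,1),"F",o["ft_force"].round(1),"q6",o["joint_pos"][5].round(2))
print("units",((M.T@(t-p))/60).round(3),"turn",round((yaw-float(sys.argv[4])+180)%360-180,1))
E
python3 go.py 585 -143.5 120 -13.9
```

```text
t 1.15 tcp [192.2 458.6 227.3] yaw -17.0 tilt 0.53 w 84.9 F [ 0.8 -0.7 -0.8] q6 3.04
units [9.203 7.659 1.851] turn -3.1
```

Call:
{"method": "play_rows", "body": {"deltas": [1,0.8,0.66,0,0,1,0.8,0.66,0,0,1,0.8,0.66,0,0,1,0.8,0.66,0.1,0,1,0.8,0.66,0.1,0,1,0.8,0.66,0.1,0,1,0.8,0.66,0.1,0,1,0.8,0.66,0.2,0,1,0.8,0.66,0.2,0,1,0.8,0.66,0.2,0,1,0.4,0.4,0.2,0,1,0,0,0,0]}}

```text
clock: 2.65
eef_pos: [0.5531, -0.0929, 0.1556]
tool_rot: [0.989, -0.147, -0.001, 0.003]
ft_force: [-1.0, 1.0, 0.4]
grip_width: 0.085
```

```bash
python3 go.py 585 -143.5 0 -13.9
```

```text
t 2.65 tcp [553.1 -92.9 155.6] yaw -16.9 tilt 0.4 w 85.0 F [-1.   1.   0.4] q6 1.7
units [0.754 0.636 2.597] turn -3.0
```

Call:
{"method": "play_rows", "body": {"deltas": [1,0.75,0.63,0.2,0,1,0,0,0.5,0,1,0,0,0,0,1,0,0,0,0]}}

```text
clock: 3.15
eef_pos: [0.5851, -0.1405, 0.114]
tool_rot: [0.989, -0.145, -0.001, 0.003]
ft_force: [-0.7, -0.1, -0.3]
grip_width: 0.0851
```

```bash
python3 go.py 585 -143.5 1 -13.9; python3 - <<'E'
from h import *; from workcell import vision
c=vision.camera("wrist"); cv2.imwrite("pics/w1.png",c["color"])
c=vision.camera("scene"); 
x,y=project(c,[.585,-.143,.05])[0].astype(int); cv2.imwrite("pics/s1.png",cv2.resize(c["color"][max(0,y-100):y+100,max(0,x-130):x+130],None,fx=3,fy=3))
E
```

```text
t 3.15 tcp [ 585.1 -140.5  114. ] yaw -16.7 tilt 0.34 w 85.1 F [-0.7 -0.1 -0.3] q6 1.63
units [0.016 0.037 1.883] turn -2.8
```

View pics/w1.png

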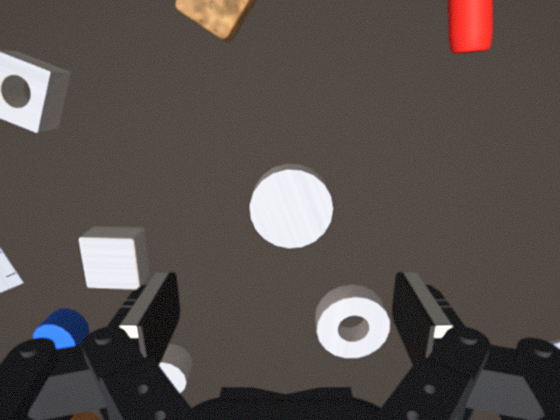

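The wrist view shows the large disc at (291,206), midway between the fingers (columns ~150 and ~425), so the jaws are lined up. Going down.

Call:
{"method": "play_rows", "body": {"deltas": [1,0.02,0.04,0.6,0,1,0,0,0.6,0,1,0,0,0.4,0,1,0,0,0.22,0,1,0,0,0,0]}}

```text
clock: 3.88
eef_pos: [0.5906, -0.142, 0.0105]
tool_rot: [0.99, -0.143, 0.006, 0.003]
ft_force: [0.7, -0.2, 0.4]
grip_width: 0.0855
```

```bash
python3 go.py 585 -143.5 1 -16.7
```

```text
t 3.88 tcp [ 590.6 -142.    10.5] yaw -16.4 tilt 0.75 w 85.5 F [ 0.7 -0.2  0.4] q6 1.62
units [-0.084  0.05   0.157] turn 0.3
```

Call:
{"method": "play_rows", "body": {"deltas": [1,-0.08,0.04,0.14,0,1,0,0,0,0,0,0,0,0,0,0,0,0,0,0,0,0,0,0,0,0,0,0,0,0,0,0,0,0,0]}}

```text
clock: 4.75
eef_pos: [0.5876, -0.1436, 0.0057]
tool_rot: [0.99, -0.143, 0.009, 0.003]
ft_force: [-0.8, 0.9, -0.7]
grip_width: 0.0535
```

```bash
python3 go.py 585 -143.5 1 -16.7
```

```text
t 4.75 tcp [ 587.6 -143.6    5.7] yaw -16.4 tilt 1.09 w 53.5 F [-0.8  0.9 -0.7] q6 1.62
units [-0.044  0.011  0.078] turn 0.3
```

Call:
{"method": "play_rows", "body": {"deltas": [0,0,0,0,0,0,0,0,0,0]}}

```text
clock: 5.0
eef_pos: [0.5877, -0.1435, 0.0057]
tool_rot: [0.99, -0.143, 0.009, 0.003]
ft_force: [0.4, -0.2, -0.3]
grip_width: 0.0534
```

```bash
python3 go.py 585 -143.5 1 -16.7; python3 - <<'E'
from h import *; from workcell import vision
c=vision.camera("scene"); 
x,y=project(c,[.585,-.143,.05])[0].astype(int); cv2.imwrite("pics/s1.png",cv2.resize(c["color"][max(0,y-100):y+100,max(0,x-130):x+130],None,fx=3,fy=3))
E
```

```text
t 5.0 tcp [ 587.7 -143.5    5.7] yaw -16.4 tilt 1.09 w 53.4 F [ 0.4 -0.2 -0.3] q6 1.62
units [-0.044  0.012  0.078] turn 0.3
```

View pics/s1.png

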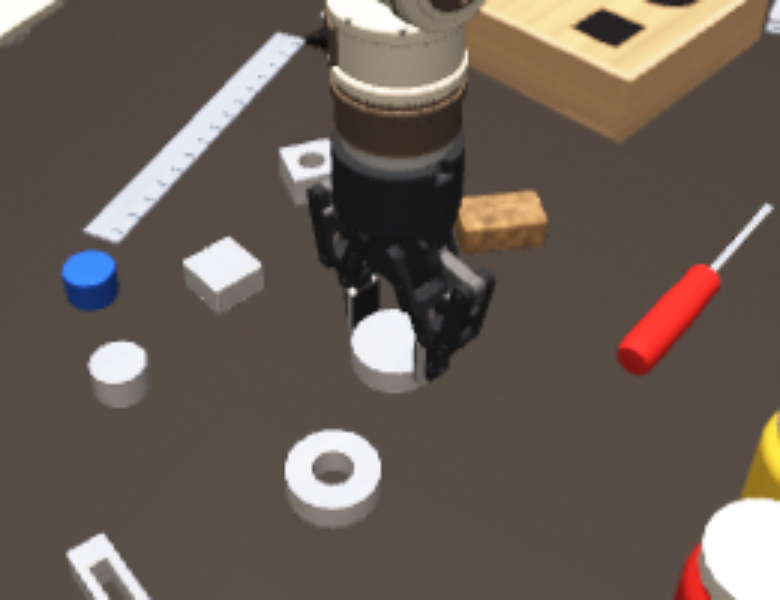

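The jaws hold the large disc and have stopped (the width reads about 2.6 mm under its size). Lifting.

Call:
{"method": "play_rows", "body": {"deltas": [0,0,0,-0.3,0,0,0,0,-0.6,0,0,0,0,-0.6,0,0,0,0,-0.6,0,0,0,0,0,0]}}

```text
clock: 5.68
eef_pos: [0.5856, -0.1423, 0.1392]
tool_rot: [0.99, -0.143, 0.01, 0.004]
ft_force: [0.1, -0.4, -1.6]
grip_width: 0.0535
```

```bash
python3 go.py 600.8 317.6 120 -13.9
```

```text
t 5.67 tcp [ 585.6 -142.3  139.2] yaw -16.4 tilt 1.16 w 53.5 F [ 0.1 -0.4 -1.6] q6 1.62
units [-1.931 -7.425  0.251] turn -2.5
```

Call:
{"method": "play_rows", "body": {"deltas": [0,-0.24,-0.9,0,-0.8,0,-0.24,-0.9,0,-0.8,0,-0.24,-0.9,0,-0.8,0,-0.24,-0.9,0,0,0,-0.24,-0.9,0,0,0,-0.24,-0.9,0,0,0,-0.24,-0.9,0,0,0,-0.2,-0.7,0,0,0,0,0,0,0,0,0,0,0,0]}}

```text
clock: 6.92
eef_pos: [0.579, 0.303, 0.1278]
tool_rot: [0.992, -0.123, 0.006, 0.007]
ft_force: [-0.1, -0.4, -1.7]
grip_width: 0.0539
```

```bash
python3 go.py 600.8 317.6 75 -13.9
```

```text
t 6.92 tcp [579.  303.  127.8] yaw -14.2 tilt 1.0 w 53.9 F [-0.1 -0.4 -1.7] q6 2.31
units [ 0.282 -0.336  0.88 ] turn -0.3
```

Call:
{"method": "play_rows", "body": {"deltas": [0,0.28,-0.33,0.2,0,0,0,0,0.3,0,0,0,0,0.2,0,0,0,0,0,0]}}

```text
clock: 7.42
eef_pos: [0.6012, 0.3117, 0.0841]
tool_rot: [0.992, -0.127, 0.004, 0.008]
ft_force: [-0.1, -0.5, -1.2]
grip_width: 0.0535
```

```bash
python3 go.py 600.8 317.6 60 -13.9
```

```text
t 7.42 tcp [601.2 311.7  84.1] yaw -14.5 tilt 1.04 w 53.5 F [-0.1 -0.5 -1.2] q6 2.31
units [-0.036 -0.099  0.4  ] turn -0.6
```

Call:
{"method": "play_rows", "body": {"deltas": [0,-0.03,-0.1,0.1,0,0,0,0,0.1,0,0,0,0,0.1,0,0,0,0,0.07,0,0,0,0,0.07,0,0,0,0,0,0]}}

```text
clock: 8.18
eef_pos: [0.602, 0.3177, 0.0579]
tool_rot: [0.992, -0.127, 0.006, 0.007]
ft_force: [-0.3, 0.1, -1.0]
grip_width: 0.0535
```

```bash
python3 go.py 600.8 317.6 52 -13.9; python3 - <<'E'
from h import *; from workcell import vision
c=vision.camera("scene"); 
x,y=project(c,[.6,.31,.06])[0].astype(int); cv2.imwrite("pics/s2.png",cv2.resize(c["color"][max(0,y-90):y+90,max(0,x-120):x+120],None,fx=3,fy=3))
E
```

```text
t 8.18 tcp [602.  317.7  57.9] yaw -14.6 tilt 1.04 w 53.5 F [-0.3  0.1 -1. ] q6 2.32
units [-0.02   0.005  0.098] turn -0.7
```

View pics/s2.png

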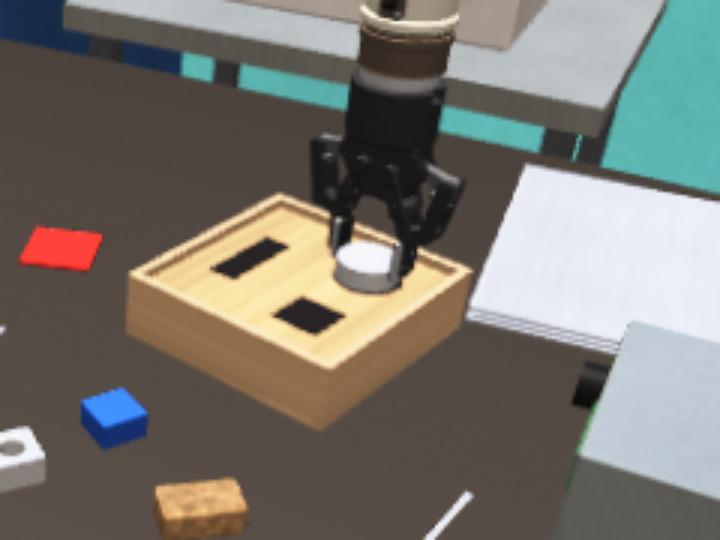

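The disc is over its outline, at (368,270) in the crop, and just about touching the floor. I'll go 6 mm lower to let the floor take the weight, then open partway.

Call:
{"method": "play_rows", "body": {"deltas": [0,0,0,0.05,0,0,0,0,0.05,0,0,0,0,0.04,0,0,0,0,0,0,0.78,0,0,0,0,0.78,0,0,0,0,0.78,0,0,0,0,0.78,0,0,0,0]}}

```text
clock: 9.22
eef_pos: [0.6034, 0.3183, 0.0512]
tool_rot: [0.992, -0.127, 0.007, 0.006]
ft_force: [0.5, 0.2, 0.1]
grip_width: 0.0667
```

```bash
python3 go.py 600.8 317.6 52 -13.9
```

```text
t 9.22 tcp [603.4 318.3  51.2] yaw -14.6 tilt 1.07 w 66.7 F [0.5 0.2 0.1] q6 2.32
units [-0.038  0.022 -0.015] turn -0.7
```

Call:
{"method": "play_rows", "body": {"deltas": [0.78,0,0,-0.3,0,0.78,0,0,-0.5,0,0.78,0,0,-0.6,0,1,0,0,0,1.8,1,0,0,0,1.8]}}

```text
clock: 9.85
eef_pos: [0.6027, 0.3197, 0.1417]
tool_rot: [0.987, -0.16, 0.009, 0.005]
ft_force: [-0.8, -0.7, 0.7]
grip_width: 0.0853
```

```bash
python3 go.py 451.3 -144 60 -18.3; python3 - <<'E'
from h import *; from workcell import vision
c=vision.camera("top")
# (arm may hide the tray from above)
cv2.imwrite("pics/t1.png",c["color"])
E
```

```text
t 9.85 tcp [602.7 319.7 141.7] yaw -18.4 tilt 1.12 w 85.3 F [-0.8 -0.7  0.7] q6 2.39
units [0.017 8.121 1.418] turn -0.1
```

Call:
{"method": "play_rows", "body": {"deltas": [1,0,1,0,0,1,0,1,0,0,1,0,1,0,0,1,0,1,0,0,1,0,1,0,0,1,0,1,0,0,1,0,1,0.1,0,1,0,0.8,0.2,0,1,0,0,0.2,0,1,0,0,0,0]}}

```text
clock: 11.15
eef_pos: [0.4454, -0.1367, 0.1051]
tool_rot: [0.987, -0.161, 0.003, 0.006]
ft_force: [0.6, 0.1, -0.2]
grip_width: 0.0856
```

```bash
python3 go.py 451.3 -144 60 -18.3; python3 - <<'E'
from h import *; from workcell import vision
c=vision.camera("top")
r,w=blob(c,(205*.7,233*.7),.0655,140); print(r)
cv2.imwrite("pics/t1.png",cv2.resize(c["color"][100:280,80:320],None,fx=3,fy=3))
E
```

```text
t 11.15 tcp [ 445.4 -136.7  105.1] yaw -18.5 tilt 0.79 w 85.6 F [ 0.6  0.1 -0.2] q6 1.6
units [0.127 0.076 0.754] turn -0.2
((581.7501831054688, 299.6423034667969), (176.1019287109375, 157.57228088378906), 89.88957214355469)
```

View pics/t1.png

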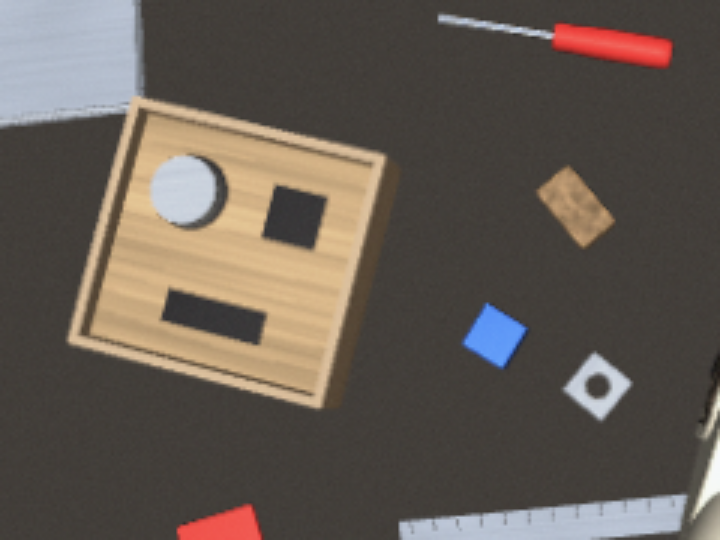

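The disc lies at (183,191) in the crop, covering its outline apart from a dark crescent (parallax plus shadow). Its position gets checked along with the next step. Going down on the block now.

Call:
{"method": "play_rows", "body": {"deltas": [1,0.13,0.08,0.5,0,1,0,0,0.5,0,1,0,0,0.4,0,1,0,0,0.2,0,1,0,0,0,0]}}

```text
clock: 11.82
eef_pos: [0.4581, -0.1393, 0.0093]
tool_rot: [0.988, -0.154, 0.006, 0.006]
ft_force: [-0.5, 0.1, -1.1]
grip_width: 0.0852
```

```bash
python3 go.py 451.3 -144 3 -18.3; python3 - <<'E'
from h import *; from workcell import vision
c=vision.camera("top")
print(to_world(c,[(183.5/3+80-.33,191/3+100-.33)],.0655)*1000)
E
```

```text
t 11.82 tcp [ 458.1 -139.3    9.3] yaw -17.8 tilt 0.99 w 85.2 F [-0.5  0.1 -1.1] q6 1.59
units [-0.086  0.107  0.106] turn 0.5
[[597.91851807 316.70562706]]
```

Call:
{"method": "play_rows", "body": {"deltas": [1,-0.08,0.1,0.08,0.5,1,-0.03,0.02,0.03,0,0,0,0,0,0,0,0,0,0,0,0,0,0,0,0,0,0,0,0,0,0,0,0,0,0,0,0,0,0,0]}}

```text
clock: 12.88
eef_pos: [0.452, -0.1456, 0.0059]
tool_rot: [0.987, -0.159, 0.009, 0.007]
ft_force: [-1.3, -0.8, 1.2]
grip_width: 0.0386
```

```bash
python3 go.py 451.3 -144 3 -18.3
```

```text
t 12.88 tcp [ 452.  -145.6    5.9] yaw -18.3 tilt 1.33 w 38.6 F [-1.3 -0.8  1.2] q6 1.59
units [-0.02  -0.022  0.048] turn -0.0
```

Call:
{"method": "play_rows", "body": {"deltas": [0,0,0,-0.3,0,0,0,0,-0.6,0,0,0,0,-0.6,0,0,0,0,-0.5,-4.4,0,0,0,0,0]}}

```text
clock: 13.5
eef_pos: [0.4484, -0.1429, 0.1273]
tool_rot: [0.993, -0.12, 0.007, 0.007]
ft_force: [0.3, 0.2, -1.3]
grip_width: 0.0385
```

```bash
python3 go.py 579.2 230 120 -13.9
```

```text
t 13.5 tcp [ 448.4 -142.9  127.3] yaw -13.8 tilt 1.08 w 38.5 F [ 0.3  0.2 -1.3] q6 1.51
units [ 0.633 -6.556  0.054] turn 0.1
```

Call:
{"method": "play_rows", "body": {"deltas": [0,0.09,-0.95,0,0,0,0.09,-0.95,0,0,0,0.09,-0.95,0,0,0,0.09,-0.95,0,0,0,0.09,-0.95,0,0,0,0.09,-0.95,0,0,0,0.09,-0.7,0,0,0,0,0,0,0,0,0,0,0,0]}}

```text
clock: 14.62
eef_pos: [0.576, 0.2281, 0.1052]
tool_rot: [0.992, -0.127, -0.003, 0.011]
ft_force: [0.1, -0.2, -1.8]
grip_width: 0.0384
```

```bash
python3 go.py 579.2 230 75 -13.9
```

```text
t 14.62 tcp [576.  228.1 105.2] yaw -14.6 tilt 1.35 w 38.4 F [ 0.1 -0.2 -1.8] q6 2.21
units [ 0.045 -0.056  0.502] turn -0.7
```

Call:
{"method": "play_rows", "body": {"deltas": [0,0.04,-0.05,0.25,-0.7,0,0,0,0.2,0,0,0,0,0.15,0,0,0,0,0.1,0,0,0,0,0.08,0,0,0,0,0,0]}}

```text
clock: 15.38
eef_pos: [0.5772, 0.2246, 0.0537]
tool_rot: [0.992, -0.124, -0.004, 0.013]
ft_force: [0.7, 0.2, -0.6]
grip_width: 0.0389
```

```bash
python3 go.py 579.2 230 47 -13.9
```

```text
t 15.38 tcp [577.2 224.6  53.7] yaw -14.2 tilt 1.54 w 38.9 F [ 0.7  0.2 -0.6] q6 2.2
units [ 0.011 -0.098  0.109] turn -0.3
```

Call:
{"method": "play_rows", "body": {"deltas": [0,0.02,-0.1,-0.02,-0.3,0,0,0,0.04,0,0,0,0,0.05,0,0,0,0,0.04,0,0,0,0,0,0]}}

```text
clock: 16.0
eef_pos: [0.5811, 0.2312, 0.0481]
tool_rot: [0.993, -0.121, -0.003, 0.012]
ft_force: [-0.6, 0.6, -0.3]
grip_width: 0.0386
```

```bash
python3 go.py 579.2 230 47 -13.9
```

```text
t 16.0 tcp [581.1 231.2  48.1] yaw -13.8 tilt 1.4 w 38.6 F [-0.6  0.6 -0.3] q6 2.2
units [-0.026  0.027  0.019] turn 0.1
```

Call:
{"method": "play_rows", "body": {"deltas": [0.35,0,0,0,0,0.62,0,0,0,0,0.62,0,0,0,0,0.62,0,0,0,0,0.62,0,0,-0.2,0,0.62,0,0,-0.4,0,0.62,0,0,-0.5,0,1,0,0,-0.4,0,1,0,0,0,0]}}

```text
clock: 17.12
eef_pos: [0.5828, 0.2337, 0.1446]
tool_rot: [0.993, -0.121, -0.001, 0.011]
ft_force: [0.1, -1.0, -0.3]
grip_width: 0.0852
```

```bash
python3 go.py 444.4 -385.2 100 57; python3 go.py 444.4 -385.2 100 -123|tail -1
```

```text
t 17.12 tcp [582.8 233.7 144.6] yaw -13.9 tilt 1.26 w 85.2 F [ 0.1 -1.  -0.3] q6 2.2
units [ 0.231 10.548  0.975] turn -70.9
units [ 0.231 10.548  0.975] turn 109.1
```

Call:
{"method": "play_rows", "body": {"deltas": [1,0.02,1,0,0,1,0.02,1,0,0,1,0.02,1,0,0,1,0.02,1,0,0,1,0.02,1,0,0,1,0.02,1,0,0,1,0.02,1,0,0,1,0.02,1,0,0,1,0.02,1,0,0,1,0.02,1,0,0,1,0.02,0.5,0,0,1,0,0,0,0]}}

```text
clock: 18.62
eef_pos: [0.4379, -0.3981, 0.1485]
tool_rot: [0.993, -0.119, -0.005, 0.01]
ft_force: [0.7, 0.8, -0.9]
grip_width: 0.0852
```

Call:
{"method": "play_rows", "body": {"deltas": [1,0,0,0,-10.1,1,0,0,0,-10.1,1,0,0,0,-10.1,1,0,0,0,-10.1,1,0,0,0,-10.1,1,0,0,0,-10.1,1,0,0,0,-8,1,0,0,0,0]}}

```text
clock: 19.62
eef_pos: [0.4372, -0.3859, 0.142]
tool_rot: [0.876, 0.482, -0.011, -0.002]
ft_force: [0.0, -0.4, -0.7]
grip_width: 0.0852
```

```bash
python3 go.py 444.4 -385.2 60 57; python3 - <<'E'
from h import *; from workcell import vision
c=vision.camera("top")
cv2.imwrite("pics/t2.png",cv2.resize(c["color"][120:250,90:230],None,fx=4,fy=4))
E
```

```text
t 19.62 tcp [ 437.2 -385.9  142. ] yaw 57.7 tilt 1.24 w 85.2 F [ 0.  -0.4 -0.7] q6 -0.15
units [0.097 0.115 1.364] turn 0.7
```

View pics/t2.png

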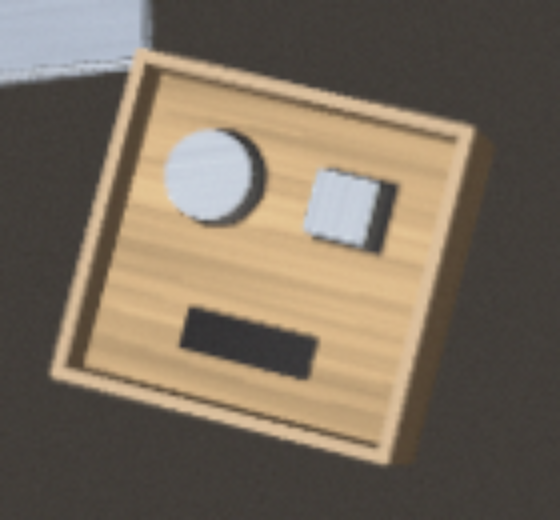

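The disc top is at (211,176) in the crop and the block top at (342,207). Both are on their outlines, and I compute the offsets alongside the descent onto the bar.

Call:
{"method": "play_rows", "body": {"deltas": [0.7,0.1,0.11,0.6,0.7,0.7,0,0,0.6,0,0.7,0,0,0.6,0,0.7,0,0,0.3,0,0.7,0,0,0,0]}}

```text
clock: 20.3
eef_pos: [0.4449, -0.3826, 0.0126]
tool_rot: [0.881, 0.473, -0.01, -0.002]
ft_force: [-0.7, 0.1, 1.0]
grip_width: 0.0596
```

```bash
python3 go.py 444.4 -385.2 4 57; python3 - <<'E'
from h import *; from workcell import vision
c=vision.camera("top")
a=np.radians(-13.9); A=np.array([[np.cos(a),np.sin(a)],[-np.sin(a),np.cos(a)]]); o=np.array([551.2,283.6])
for p,z in (((211,176),.0605),((342,207),.0645)):
    w=to_world(c,[np.array(p)/4+[90,120]-.37],z)*1000; print(w,A@(w[0]-o))
E
```

```text
t 20.3 tcp [ 444.9 -382.6   12.6] yaw 56.5 tilt 1.17 w 59.6 F [-0.7  0.1  1. ] q6 -0.12
units [-0.039  0.019  0.145] turn -0.5
[[598.04173435 314.84439121]] [37.96426462 41.58214366]
[[577.63777641 231.14345789]] [ 38.26511772 -44.56933472]
```

Both are in tolerance: disc about (-2,-3) mm off, block about (-2,0). Gripping the bar.

Call:
{"method": "play_rows", "body": {"deltas": [0.7,-0.04,0.02,0.13,-0.5,0.7,0,0,0,0,0,0,0,0,0,0,0,0,0,0,0,0,0,0,0,0,0,0,0,0,0,0,0,0,0]}}

```text
clock: 21.22
eef_pos: [0.4472, -0.3876, 0.0091]
tool_rot: [0.879, 0.477, -0.008, 0.002]
ft_force: [0.1, -0.5, -0.1]
grip_width: 0.02
```

```bash
python3 go.py 444.4 -385.2 4 57
```

```text
t 21.23 tcp [ 447.2 -387.6    9.1] yaw 56.9 tilt 0.99 w 20.0 F [ 0.1 -0.5 -0.1] q6 -0.13
units [ 0.01  -0.061  0.085] turn -0.1
```

Call:
{"method": "play_rows", "body": {"deltas": [0,0,0,-0.3,0,0,0,0,-0.6,0,0,0,0,-0.7,0,0,0,0,-0.5,10,0,0,0,0,10,0,0,0,0,10,0,0,0,0,10,0,0,0,0,10,0,0,0,0,10,0,0,0,0,8.5,0,0,0,0,0]}}

```text
clock: 22.6
eef_pos: [0.4469, -0.3844, 0.1358]
tool_rot: [0.993, -0.12, -0.009, 0.004]
ft_force: [1.2, 0.5, -1.1]
grip_width: 0.0206
```

```bash
python3 go.py 496.8 294 120 -13.9
```

```text
t 22.6 tcp [ 446.9 -384.4  135.8] yaw -13.8 tilt 1.14 w 20.6 F [ 1.2  0.5 -1.1] q6 1.11
units [ -1.877 -11.182   0.173] turn 0.1
```

Call:
{"method": "play_rows", "body": {"deltas": [0,-0.17,-1,0,0,0,-0.17,-1,0,0,0,-0.17,-1,0,0,0,-0.17,-1,0,0,0,-0.17,-1,0,0,0,-0.17,-1,0,0,0,-0.17,-1,0,0,0,-0.17,-1,0,0,0,-0.17,-1,0,0,0,-0.17,-1,0,0,0,-0.1,-0.7,0,0,0,0,0,0,0]}}

```text
clock: 24.1
eef_pos: [0.4905, 0.283, 0.1299]
tool_rot: [0.994, -0.105, -0.005, 0.004]
ft_force: [0.8, 0.2, -1.3]
grip_width: 0.0203
```

```bash
python3 go.py 496.8 294 51 -13.9
```

```text
t 24.1 tcp [490.5 283.  129.9] yaw -12.0 tilt 0.7 w 20.3 F [ 0.8  0.2 -1.3] q6 2.3
units [ 0.076 -0.213  1.313] turn 1.9
```

Call:
{"method": "play_rows", "body": {"deltas": [0,0.07,-0.21,0.4,1.9,0,0,0,0.4,0,0,0,0,0.25,0,0,0,0,0.15,0,0,0,0,0,0]}}

```text
clock: 24.72
eef_pos: [0.4967, 0.2911, 0.0562]
tool_rot: [0.993, -0.119, -0.005, 0.005]
ft_force: [-0.0, 0.5, -0.6]
grip_width: 0.0201
```

```bash
python3 go.py 496.8 294 44 -13.9
```

```text
t 24.73 tcp [496.7 291.1  56.2] yaw -13.7 tilt 0.76 w 20.1 F [-0.   0.5 -0.6] q6 2.34
units [-0.009 -0.05   0.202] turn 0.2
```

Call:
{"method": "play_rows", "body": {"deltas": [0,0,-0.05,0.05,0,0,0,0,0.05,0,0,0,0,0.05,0,0,0,0,0.05,0,0,0,0,0,0]}}

```text
clock: 25.35
eef_pos: [0.4991, 0.2947, 0.0459]
tool_rot: [0.993, -0.119, -0.003, 0.004]
ft_force: [0.5, 0.1, 0.0]
grip_width: 0.0201
```

```bash
python3 go.py 496.8 294 44 -13.9
```

```text
t 25.35 tcp [499.1 294.7  45.9] yaw -13.7 tilt 0.5 w 20.1 F [0.5 0.1 0. ] q6 2.34
units [-0.034  0.019  0.032] turn 0.2
```

Call:
{"method": "play_rows", "body": {"deltas": [0.3,0,0,0,0,0.45,0,0,0,0,0.45,0,0,0,0,0.45,0,0,0,0,0.45,0,0,-0.2,0,0.45,0,0,-0.5,0,0.45,0,0,-0.5,0,1,0,0,-0.5,0,1,0,0,0,0]}}

```text
clock: 26.48
eef_pos: [0.5005, 0.2959, 0.1547]
tool_rot: [0.993, -0.119, -0.001, 0.002]
ft_force: [-0.2, 0.2, 0.2]
grip_width: 0.0731
```

```bash
python3 go.py 448.2 -250.2 80 -13.9
```

```text
t 26.48 tcp [500.5 295.9 154.7] yaw -13.7 tilt 0.31 w 73.1 F [-0.2  0.2  0.2] q6 2.35
units [1.312 9.042 1.289] turn 0.2
```

Call:
{"method": "play_rows", "body": {"deltas": [1,0.14,1,0,0,1,0.14,1,0,0,1,0.14,1,0,0,1,0.14,1,0,0,1,0.14,1,0,0,1,0.14,1,0,0,1,0.14,1,0,0,1,0.14,1,0,0,0.75,0.14,0.9,0,0,0.75,0,0,0.3,0,0.75,0,0,0.3,0,0.75,0,0,0,0]}}

```text
clock: 27.98
eef_pos: [0.443, -0.2572, 0.1139]
tool_rot: [0.993, -0.119, -0.003, 0.002]
ft_force: [-0.4, 0.9, -0.9]
grip_width: 0.064
```

```bash
python3 go.py 448.2 -250.2 4 -13.9; python3 - <<'E'
from h import *; from workcell import vision
c=vision.camera("top")
cv2.imwrite("pics/t3.png",cv2.resize(c["color"][120:250,90:230],None,fx=4,fy=4))
c=vision.camera("wrist"); cv2.imwrite("pics/w3.png",c["color"])
E
```

```text
t 27.98 tcp [ 443.  -257.2  113.9] yaw -13.7 tilt 0.4 w 64.0 F [-0.4  0.9 -0.9] q6 1.29
units [ 0.067 -0.14   1.831] turn 0.2
```

View pics/t3.png

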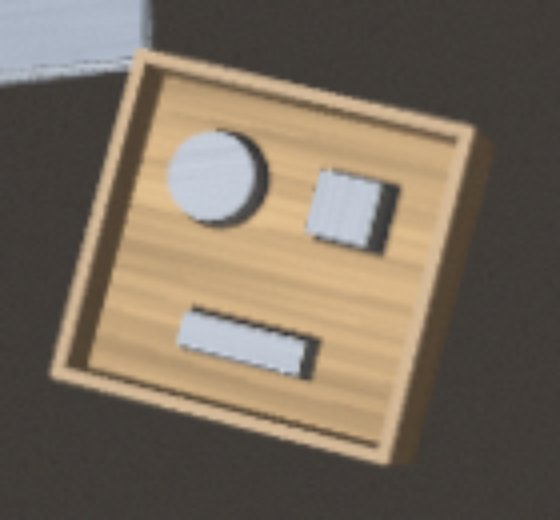

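View pics/w3.png

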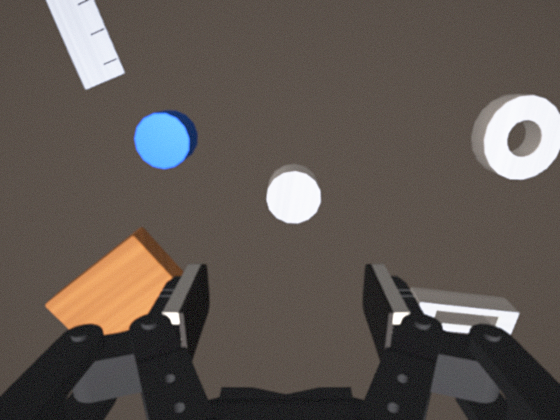

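The bar is at (242,342) and the large disc at (213,176) in the crop, both flat on their outlines. In the wrist view the small white disc (293,196) is centred between the jaws and the blue one is well clear.

Call:
{"method": "play_rows", "body": {"deltas": [0.75,0.06,-0.14,0.6,0,0.75,0,0,0.6,0,0.75,0,0,0.4,0,0.75,0,0,0.18,0,0.75,0,0,0,0]}}

```text
clock: 28.7
eef_pos: [0.4553, -0.251, 0.0115]
tool_rot: [0.993, -0.117, 0.004, 0.004]
ft_force: [-0.4, 0.2, 0.4]
grip_width: 0.064
```

```bash
python3 go.py 448.2 -250.2 4 -13.9; python3 - <<'E'
from h import *; from workcell import vision
c=vision.camera("top")
a=np.radians(-13.9); A=np.array([[np.cos(a),np.sin(a)],[-np.sin(a),np.cos(a)]]); o=np.array([551.2,283.6])
for s,p,z in ((1,(213,176.5),.0557),(1,(243,343),.0577),(1,(342,207),.0597)):
    w=to_world(c,[np.array(p)/4+[90,120]-.37],z)*1000; print("hand",w,A@(w[0]-o))
    r,w=blob(c,np.array(p)/4+[90,120],z,185,half=22); print("blob",np.round(r[0],1),A@(np.array(r[0])-o),np.round(r[1],1),r[2])
E
```

```text
t 28.7 tcp [ 455.3 -251.    11.5] yaw -13.4 tilt 0.65 w 64.0 F [-0.4  0.2  0.4] q6 1.3
units [-0.119  0.014  0.125] turn 0.5
hand [[598.57038854 315.53075045]] [38.31255522 42.37540144]
blob [599.6 315.6] [39.33331658 42.72356664] [111.8 108.7] 89.63550567626953
hand [[496.22453328 293.40401246]] [-55.72079035  -3.68973227]
blob [505.7 296.4] [-47.20700263   1.52168652] [112.4  91.9] 89.6233901977539
hand [[578.3859436 232.673832 ]] [ 38.62373717 -42.90404461]
blob [581.1 234.9] [ 40.6962214  -40.05476795] [111.  107.3] 89.84255981445312
```

Call:
{"method": "play_rows", "body": {"deltas": [0.75,-0.12,0.01,0.1,0.5,0.75,0,0,0.02,0,0,0,0,0,0,0,0,0,0,0,0,0,0,0,0,0,0,0,0,0,0,0,0,0,0]}}

```text
clock: 29.62
eef_pos: [0.4502, -0.2514, 0.0076]
tool_rot: [0.993, -0.121, 0.007, 0.006]
ft_force: [-0.4, 0.1, -0.1]
grip_width: 0.0338
```

```bash
python3 go.py 448.2 -250.2 4 -13.9; python3 - <<'E'
from h import *; from workcell import vision
c=vision.camera("top")
hsv=cv2.cvtColor(c["color"],cv2.COLOR_BGR2HSV)[120:250,90:230]
m=cv2.resize(((hsv[...,1]<60)&(hsv[...,2]>120)).astype(np.uint8)*255,None,fx=4,fy=4,interpolation=cv2.INTER_CUBIC)>127
n,l,st,ce=cv2.connectedComponentsWithStats(m.astype(np.uint8))
a=np.radians(-13.9); A=np.array([[np.cos(a),np.sin(a)],[-np.sin(a),np.cos(a)]]); o=np.array([551.2,283.6])
for k in range(1,n):
    if st[k,4]>500:
        w=to_world(c,[ce[k]/4+[90,120]-.37],.057)*1000; print(ce[k],st[k],w,A@(w[0]-o))
E
```

```text
t 29.62 tcp [ 450.2 -251.4    7.6] yaw -14.0 tilt 1.02 w 33.8 F [-0.4  0.1 -0.1] q6 1.31
units [-0.038 -0.012  0.059] turn -0.1
[71.23161765 37.6197479 ] [    0     0   156    84 11424] [[687.06292799 409.92000959]] [101.53877481 155.2590005 ]
[210.16987525 176.00908671] [ 164  132   92   96 6493] [[598.66468107 316.80749003]] [38.09737788 43.63740531]
[343.31780402 207.24825022] [ 304  168   80   80 4572] [[578.64869174 232.71335253]] [ 38.86929718 -42.80256191]
[240.2004423  343.27543225] [ 176  312  132   64 4974] [[496.10385078 295.4287798 ]] [-56.32434474  -1.75324856]
```

Call:
{"method": "play_rows", "body": {"deltas": [0,0,0,-0.3,0,0,0,0,-0.6,0,0,0,0,-0.7,0,0,0,0,-0.6,0,0,0,0,0,0]}}

```text
clock: 30.3
eef_pos: [0.4476, -0.2491, 0.1417]
tool_rot: [0.993, -0.121, 0.005, 0.005]
ft_force: [-0.4, 0.2, -0.8]
grip_width: 0.0335
```

```bash
python3 go.py 598.5 316.2 130 -13.9
```

```text
t 30.3 tcp [ 447.6 -249.1  141.7] yaw -14.0 tilt 0.8 w 33.5 F [-0.4  0.2 -0.8] q6 1.31
units [ 0.167 -9.752  0.117] turn -0.1
```

Call:
{"method": "play_rows", "body": {"deltas": [0,0.02,-1,0,0,0,0.02,-1,0,0,0,0.02,-1,0,0,0,0.02,-1,0,0,0,0.02,-1,0,0,0,0.02,-1,0,0,0,0.02,-1,0,0,0,0.02,-1,0,0,0,0,-1,0,0,0,0,-0.5,0,0,0,0,0,0,0]}}

```text
clock: 31.68
eef_pos: [0.5943, 0.3158, 0.1179]
tool_rot: [0.992, -0.124, -0.003, 0.009]
ft_force: [0.1, -0.3, -0.2]
grip_width: 0.0338
```

```bash
python3 go.py 598.5 316.2 70 -13.9
```

```text
t 31.68 tcp [594.3 315.8 117.9] yaw -14.3 tilt 1.15 w 33.8 F [ 0.1 -0.3 -0.2] q6 2.31
units [ 0.069 -0.038  0.797] turn -0.4
```

Call:
{"method": "play_rows", "body": {"deltas": [0,0.05,-0.06,0.3,0,0,0,0,0.25,0,0,0,0,0.15,0,0,0,0,0.1,0,0,0,0,0,0]}}

```text
clock: 32.3
eef_pos: [0.5958, 0.3121, 0.0629]
tool_rot: [0.992, -0.126, -0.007, 0.012]
ft_force: [0.4, 0.3, -0.2]
grip_width: 0.0339
```

```bash
python3 go.py 598.5 316.2 60 -13.9
```

```text
t 32.3 tcp [595.8 312.1  62.9] yaw -14.5 tilt 1.58 w 33.9 F [ 0.4  0.3 -0.2] q6 2.31
units [ 0.027 -0.079  0.046] turn -0.6
```

Call:
{"method": "play_rows", "body": {"deltas": [0,0.02,-0.04,-0.08,0,0,0.02,-0.05,0,0,0,0,0,0,0]}}

```text
clock: 32.67
eef_pos: [0.6011, 0.3176, 0.0701]
tool_rot: [0.992, -0.127, -0.005, 0.011]
ft_force: [0.6, 0.3, -1.0]
grip_width: 0.0338
```

```bash
python3 go.py 598.5 316.2 60 -13.9; python3 - <<'E'
from h import *; from workcell import vision
c=vision.camera("scene"); 
x,y=project(c,[.6,.31,.06])[0].astype(int); cv2.imwrite("pics/s4.png",cv2.resize(c["color"][max(0,y-60):y+50,max(0,x-80):x+70],None,fx=5,fy=5,interpolation=cv2.INTER_CUBIC))
E
```

```text
t 32.67 tcp [601.1 317.6  70.1] yaw -14.6 tilt 1.37 w 33.8 F [ 0.6  0.3 -1. ] q6 2.32
units [-0.035  0.029  0.169] turn -0.7
```

View pics/s4.png

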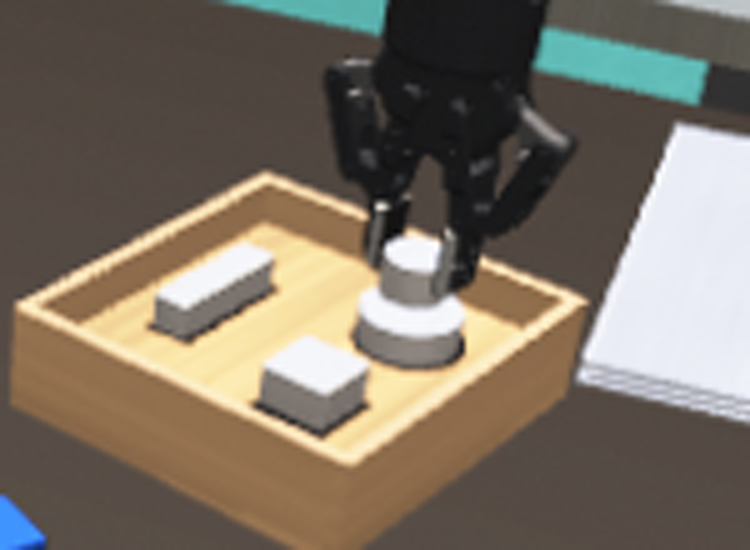

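The small disc (412,260) hangs centred just above the large one (410,310). Lowering with the small correction.

Call:
{"method": "play_rows", "body": {"deltas": [0,-0.02,0.01,0.05,0,0,0,0,0.05,0,0,0,0,0.05,0,0,0,0,0.03,0,0,0,0,0,0]}}

```text
clock: 33.35
eef_pos: [0.5996, 0.3172, 0.0587]
tool_rot: [0.992, -0.127, -0.005, 0.011]
ft_force: [-0.4, -0.3, 0.1]
grip_width: 0.0337
```

```bash
python3 go.py 598.5 316.2 60 -13.9
```

```text
t 33.35 tcp [599.6 317.2  58.7] yaw -14.5 tilt 1.35 w 33.7 F [-0.4 -0.3  0.1] q6 2.32
units [-0.013  0.021 -0.02 ] turn -0.6
```

Call:
{"method": "play_rows", "body": {"deltas": [0.45,0,0,0,0,0.62,0,0,0,0,0.62,0,0,0,0,0.62,0,0,0,0,0.62,0,0,-0.2,0,0.62,0,0,-0.5,0,0.62,0,0,-0.7,0,1,0,0.9,-0.3,0,1,0,1,0,0,1,0,1,0,0,1,0,1,0,0,1,0,1,0,0]}}

```text
clock: 34.85
eef_pos: [0.5297, 0.0323, 0.1776]
tool_rot: [0.992, -0.122, 0.002, 0.009]
ft_force: [1.5, -0.2, 0.4]
grip_width: 0.085
```

```bash
python3 go.py 598.5 316.2 60 -13.9; python3 - <<'E'
from h import *; from workcell import vision
c=vision.camera("top")
im=c["color"]
cv2.imwrite("pics/t5.png",cv2.resize(im[120:250,90:230],None,fx=5,fy=5))
hsv=cv2.cvtColor(im,cv2.COLOR_BGR2HSV)[120:250,90:230]
m=cv2.resize(((hsv[...,1]<60)&(hsv[...,2]>120)).astype(np.uint8)*255,None,fx=4,fy=4,interpolation=cv2.INTER_CUBIC)>127
n,l,st,ce=cv2.connectedComponentsWithStats(m.astype(np.uint8))
a=np.radians(-13.9); A=np.array([[np.cos(a),np.sin(a)],[-np.sin(a),np.cos(a)]]); o=np.array([551.2,283.6])
for k in range(1,n):
    if 500<st[k,4]<9000:
        w=to_world(c,[ce[k]/4+[90,120]-.37],.054)*1000; print(ce[k],A@(w[0]-o))
c=vision.camera("scene"); 
x,y=project(c,[.6,.31,.06])[0].astype(int); cv2.imwrite("pics/s5.png",cv2.resize(c["color"][max(0,y-60):y+50,max(0,x-80):x+70],None,fx=5,fy=5,interpolation=cv2.INTER_CUBIC))
E
```

```text
t 34.85 tcp [529.7  32.3 177.6] yaw -14.1 tilt 1.04 w 85.0 F [ 1.5 -0.2  0.4] q6 1.89
units [-0.048 -4.902  1.874] turn -0.2
```

View pics/t5.png

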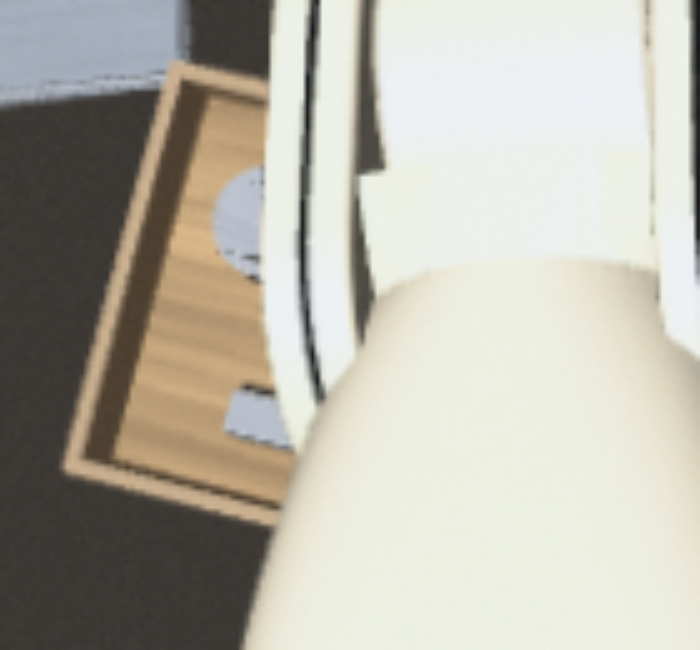

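View pics/s5.png

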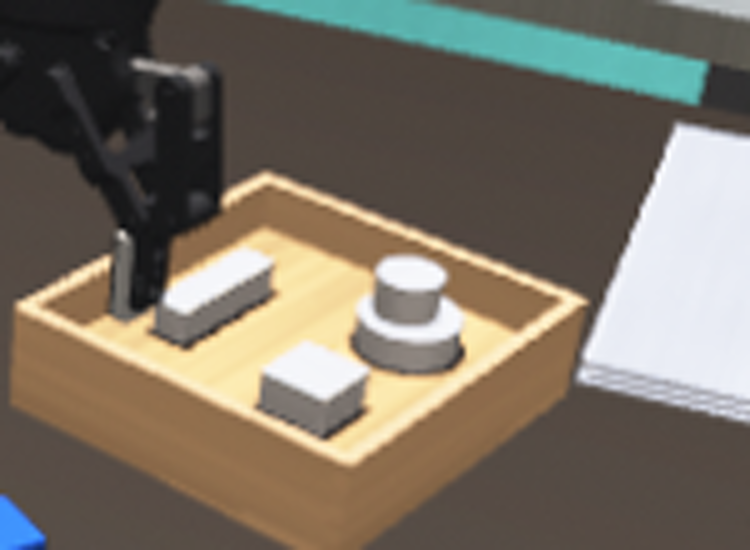

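Everything looks right in the scene crop: small disc (410,285) centred on the large one (408,330). The top view is blocked by the arm, so I move it 240 mm clear for a last check.

Call:
{"method": "play_rows", "body": {"deltas": [1,0,0.9,0,0,1,0,1,0,0,1,0,1,0,0,1,0,1,0,0,1,0,0,0,0,1,0,0,0,0]}}

```text
clock: 35.7
eef_pos: [0.4738, -0.2024, 0.1883]
tool_rot: [0.992, -0.125, 0.007, 0.009]
ft_force: [-0.0, 0.2, 0.1]
grip_width: 0.0853
```

```bash
python3 - <<'E'
from h import *; from workcell import vision
c=vision.camera("top"); im=c["color"]
cv2.imwrite("pics/t6.png",cv2.resize(im[120:250,90:230],None,fx=5,fy=5,interpolation=cv2.INTER_CUBIC))
hsv=cv2.cvtColor(im,cv2.COLOR_BGR2HSV)[120:250,90:230]
m=cv2.resize(((hsv[...,1]<60)&(hsv[...,2]>120)).astype(np.uint8)*255,None,fx=4,fy=4,interpolation=cv2.INTER_CUBIC)>127
n,l,st,ce=cv2.connectedComponentsWithStats(m.astype(np.uint8))
a=np.radians(-13.9); A=np.array([[np.cos(a),np.sin(a)],[-np.sin(a),np.cos(a)]]); o=np.array([551.2,283.6])
for k in range(1,n):
    if 500<st[k,4]<9000:
        ct=max(cv2.findContours((l==k).astype(np.uint8),0,1)[0],key=len)
        w=to_world(c,[ce[k]/4+[90,120]-.37],.054)*1000; print(ce[k],A@(w[0]-o),cv2.minAreaRect(ct)[2])
E
```

```text
[210.38644918 175.52948557] [38.63729054 44.90644622] 90.0
[345.14424379 207.92370203] [ 38.95847448 -42.97848261] 14.03624439239502
[242.4258383  343.81032709] [-56.39428059  -2.0252764 ] 14.743562698364258
```

View pics/t6.png

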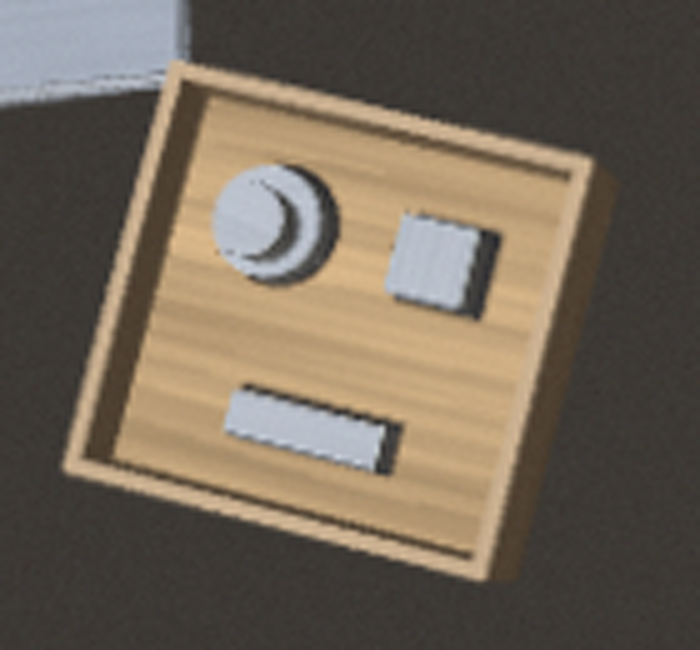

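```bash
python3 - <<'E'
from h import *; from workcell import vision
c=vision.camera("top")
for p,z in (((252,219.5),.0762),((269,224),.0522)): print(to_world(c,[np.array(p)/5+[90,120]-.4],z)*1000)
E
```

```text
[[595.63747622 314.34620034]]
[[597.57373117 315.58770768]]
```

Small disc about 2.3 mm off the large one's centre, everything within tolerance. Handing in.

```bash
python3 -c "
from workcell import ticket; print(ticket.job_done())"
```

```text
the job is handed in; nothing more can be done
None
```

All four solid stops are in the tray on their outlines, with the small disc on top of the large one, and I handed the job in at about 36 s of the 131 s allowed. Each was lowered onto the floor until it took the weight, then released.

Last checks from the top camera (calibration good to about 2 mm):

| Stop | Offset from its outline centre (x, y) | Turn error |
|---|---|---|
| Bar | about (-1, -2) mm | about 1° |
| Block | about (-1, +2) mm | under 1° |
| Large disc | about (-2, -1) mm | – |
| Small disc | about 2.3 mm from the large disc's centre | – |

- **Flatness and release:** in the last scene picture everything looked flat. The gripper was open and well clear of the tray at hand-in.
- **Holed and slotted stops:** I never gripped or knowingly touched these, but I did not measure them again at the end.
- **Small disagreements:** the gripper read about 1.5 to 2.6 mm less than the part width on every grip. The tool also tilted by 0.3 to 1.6° along the way, which I could not correct; it did not seem to affect where the parts ended up. One automatic position check failed and I replaced it with a colour-based one.

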